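Seat the rest plate on its two pins beside the gas ring

TASK

Pick the stainless steel plate up by its wooden handle and lower it, handle up, onto the stand beside the gas ring, so that both upright pins come up through its two holes together and it lies flat on the rails. The pin bar is clamped somewhere along its slot and nobody measured where, so feel for the pins gently: do not press or bump hard on the stand and do not let the plate drop; then let go, and leave the shaker, spatula, box and caddy where they are.

Things in the scene. Friction and masses are not known exactly. Their poses are not given: they have to be found in the camera images.
- plate: Loose stainless steel plate, 120 (its x) x 190 (its y) x 4 mm, 0.4 to 0.7 kg, flat on the bench, wooden bar handle on top. Two round 13 mm through holes on its centre line (x = 0) at y = -65 and +65 mm. The same either way round (half turn). Origin: centre of its underside, z up.
- plate_handle (a point): Middle of the plate's handle, 44 mm above the plate's underside, axes as the plate's. The handle is a wooden bar along y, 92 mm long, 16 mm thick (across x), flat sides from 34 to 54 mm above the underside, on two 10 mm steel posts at y = -34 and +34 mm.
- stand: Fixed steel stand beside the gas ring: two level rails along its y, 260 mm long, 12 mm wide, at x = -42 and +42 mm, tops 90 mm above the bench. Rails and pins together ride on rubber bushes and sink level, about 1 mm per 5 N, 10 mm at most. Contact force of the plate on rails or pins must stay below 30 N. Origin: on the bench under the middle of the rails, z up.
- stand_seat (a point): Middle between the stand's rails, at rail-top height. Two upright 10 mm pins, 130 mm apart along y on the line x = 0, tips (bevelled 1.5 mm) 22 mm above the rail tops, on a bar lying below them. The bar is clamped (will not shift): the pins' midpoint lies anywhere from -20 to +20 mm along y from here; no reading tells where.
- ring: Fixed black gas ring on three pan supports, about 180 mm across and 90 mm high, with a brass inlet and hose away from the robot; it stands beyond the stand. Origin: centre of its foot on the bench.
- shaker: Loose glass salt shaker with steel cap, 44 mm diameter, 82 mm high, upright; leave it. Origin: centre of its underside.
- spatula: Loose wooden spatula 240 mm long lying flat on the bench between stand and plate, pointing away from the robot or nearly so; leave it. Origin: its underside near mid length, x along it.
- steelbox: Loose closed steel box 156 x 106 x 73 mm; leave it. Origin: centre of its underside.
- caddy: Loose grey plastic caddy 160 x 110 mm, 100 mm high, swing handle folded down at its rim, a tin and a stick inside (to 145 mm high); leave it. Origin: centre of its underside.
There are look-alikes about, which are no part of the job. Leave any orange or pink look-alike of the plate alone.

How it is judged:
By the outcome, as a careful person would: the job done as asked, in the order asked, and still so for the second after the job is handed in, with the robot touching nothing.
It also fails if it takes over 67 s, if anything falls off the work surface, if the arm or the gripper's body presses on something with over 40 N, if the wrist force passes 120 N, or if a joint passes its speed limit or range.

ROBOT

A 7-joint arm with a two-finger parallel gripper is mounted at the origin on the work surface. World frame = base frame: x ahead of the robot, y to its left, z up, the work surface at z = 0. Lengths are in m, angles in rad, forces in N, time in s.
With the tool pointing down it reaches from about 0.4 to 0.875 m from the base axis. Payload 19.3 kg.
Tool frame: the origin (TCP) lies between the finger pads; the fingertips stand 17 mm ahead of it and the grasp point (between the pads) lies 2 mm behind it; z points along the fingers, x is the direction in which the jaws open and shut, and the axes are right-handed (so a half turn about z gives the same grasp; the last joint's range is limited). The gripper opens to 85 mm and grips with 20 to 120 N. Pads are 22 mm wide; open, the fingers measure 114 mm over their backs; the gripper's body (76 mm by 85 mm) begins 54 mm behind the grasp point. The pads swing forward as they close: fully open they stand 13 mm farther back than shut.
Start: joints at [1.272, 0.521, -0.036, 1.599, 0.021, 1.021, -0.113], TCP at [0.142, -0.609, 0.248] pointing down, gripper open.
Joint ranges: [-2.91, 2.91], [-0.3, 2.13], [-1.5, 1.42], [0.17, 2.43], [-1.26, 4.41], [0.16, 1.93], [-2.52, 2.52]. Speed limits (rad/s): [1.89, 1.89, 2.39, 2.39, 3.01, 3.01, 3.01].

INTERFACE

Orientations are given as [roll, pitch, yaw] about the fixed x, y, z axes, in that order (R = Rz(yaw) Ry(pitch) Rx(roll)).
In Python, from workcell import bot gives the robot as it stands. The module is installed in compiled form; this text tells all that it offers.
- The arm moves only by the tool arm_command, never from a script. Its argument "targets" is a list of rows, each a list of 6 numbers: the shift along the tool's x, y, z in mm, then the turn, a rotation vector about the tool's x, y, z in degrees. In form: [[x, y, z, wx, wy, wz], ...]. A call has 1 to 8 rows; each row shifts and turns the pose as measured when the row begins, along the tool's axes as they then stand; what a row does not reach is not made up. A row lasts 1/10 s, in which the tool goes at most 50 mm and 8.59 degrees, less where a joint would pass 70% of its speed; a pose out of reach is approached as far as the arm can. A call is refused whole if a number of a shift passes 50 or a number of a turn 8.59, either way. A call with a gripper value outside its range is refused whole. "grip" is the opening in per cent of the stroke, from 0 (shut) to 100 (fully open), set as the call begins (left out, the last holds). The fingers move at their own pace and stop on an object; "grip_force" is the grip in N (left out, the last holds). Time passes only in rows, so rows that do not move let the fingers close. It gives the time, the measured TCP pose, the force and the opening at its end, in the units of the state.
- bot.observe(): the state, without advancing time (a new reading comes with each control period).
- bot.grab_frame(name): name is "scene" or "top" or "wrist"; returns a dict with "color" (480x640x3 uint8, red, green, blue), "depth" (480x640 float32, m along the optical axis (not along the pixel's ray), 0 where there is no reading), "fov_y" (degrees; the focal length in pixels is half the picture's height over the tangent of half this angle, whatever the lens; pixels are square), "cx", "cy" (the principal point, pixels), "R" (3x3) and "t" (3): a world point X has camera coordinates R X + t; the wrist camera has in their place "hand_eye" (4x4, takes a point from camera to tool coordinates, whose origin is the TCP and whose axes are the tool frame's). Camera axes: x right, y down, z forward; pixel columns grow to the right and rows downward; lengths in m; the calibration is good to about 2 mm. A picture is of the moment at which its call begins: read the wrist's pose just before it.
- bot.job_done(): hands the job in, once; it reports no verdict.
The state is a dict: "clock": time; "qpos": joint angles; "qd": joint speeds; "joint_efforts": joint torques, N m; "position": TCP position; "tool_rot": TCP orientation; "force": force on the tool from outside, world axes, zero at the start; "moment": the same for the moment, N m; "grip_width": finger opening in m.
Only numpy, scipy, OpenCV 4.12 (cv2) and the standard library are available. Lean on these libraries where they do the work, as an engineer would, in place of code of your own. Each camera call takes 0.05 s, during which the arm holds its last target. There are 200 camera calls.

## Working session

There is one attempt and no reset: what is moved stays moved. The work goes in short steps, Python scripts to look and compute and a tool call to move; the robot and the scene stay as the last step left them, time stands still between calls to the robot, and variables do not carry over. Pictures are saved under pics/ and viewed, about 8 in all and at most 12, crops included, and the job is handed in when it is done.

Besides the shell and the picture viewer there is one more tool, called in YAML: its name, and indented under it one key for each argument. arm_command: Moves the arm, as the interface text tells. Its arguments: {"type":"object","properties":{"targets":{"type":"array"},"grip":{"type":"number"},"grip_force":{"type":"number"}},"required":["targets"]}

```bash
mkdir -p pics; cat > h.py <<'E'
import numpy as np, cv2
from workcell import bot
from scipy.spatial.transform import Rotation as Ro
def grab(n):
    s=bot.observe(); f=bot.grab_frame(n); H=f["depth"].shape[0]
    f["f"]=H/2/np.tan(np.radians(f["fov_y"])/2)
    if "hand_eye" in f:
        T=np.eye(4); T[:3,:3]=Ro.from_euler('xyz',s["tool_rot"]).as_matrix() if len(np.ravel(s["tool_rot"]))==3 else np.array(s["tool_rot"]); T[:3,3]=s["position"]
        C=T@np.array(f["hand_eye"]); 
    else:
        R=np.array(f["R"]);C=np.eye(4);C[:3,:3]=R.T;C[:3,3]=-R.T@np.array(f["t"])
    f["C"]=C; return f
def save(f,n): cv2.imwrite(n,f["color"][:,:,::-1])
def ray(f,u,v):
    d=np.array([(u-f["cx"])/f["f"],(v-f["cy"])/f["f"],1.]); return f["C"][:3,3],f["C"][:3,:3]@d
def onz(f,u,v,z):
    o,d=ray(f,u,v); return o+d*(z-o[2])/d[2]
def dep(f,u,v):
    o,d=ray(f,u,v); return o+d*f["depth"][int(v),int(u)]
def cloud(f):
    v,u=np.mgrid[:480,:640]; D=np.stack([(u-f["cx"])/f["f"],(v-f["cy"])/f["f"],np.ones_like(u)],-1)
    return (D*f["depth"][...,None])@f["C"][:3,:3].T+f["C"][:3,3]
E
python3 - <<'E'
from h import *
s=bot.observe(); print(s)
for n in("scene","top","wrist"):
    f=grab(n); save(f,f"pics/{n}0.png"); np.savez(f"{n}0.npz",**f); print(n,f["f"],f["cx"],f["cy"],f["C"].round(3).tolist())
E
```

```text
{'clock': 0.0, 'qpos': array([ 1.27180311,  0.52204121, -0.03631283,  1.59998885,  0.02121112,
        1.02107782, -0.11284135]), 'qd': array([ 0.00016478,  0.00082554,  0.00230647, -0.00052225,  0.00011225,
       -0.00115942,  0.00036432]), 'joint_efforts': array([-3.71214082e-05, -9.27113700e+01,  1.98014170e+00, -3.69924688e+01,
        1.79241219e-02,  8.34307313e-03, -2.17014025e-05]), 'position': array([ 0.14163758, -0.60842563,  0.24771579]), 'tool_rot': array([ 3.14149647e+00,  1.12587384e-03, -1.34206165e+00]), 'force': array([ 0.00334961, -0.53398125,  0.07947404]), 'moment': array([-0.01168396, -0.03381446,  0.02605923]), 'grip_width': 0.08545606266976001}
scene 444.2053819336643 326.4974643804968 236.10111669358884 [[0.559, 0.559, -0.613, 1.215], [0.829, -0.371, 0.418, -0.472], [0.006, -0.742, -0.671, 0.851], [0.0, 0.0, 0.0, 1.0]]
top 466.5279839722137 317.5772076954952 232.7196921408786 [[0.022, -0.988, 0.155, 0.331], [-1.0, -0.022, 0.001, 0.018], [0.003, -0.155, -0.988, 1.229], [0.0, 0.0, 0.0, 1.0]]
wrist 336.32984163764127 327.46880216981566 241.3762179682015 [[0.227, -0.933, -0.279, 0.212], [-0.974, -0.217, -0.064, -0.592], [-0.001, 0.286, -0.958, 0.373], [0.0, 0.0, 0.0, 1.0]]
```

View pics/top0.png

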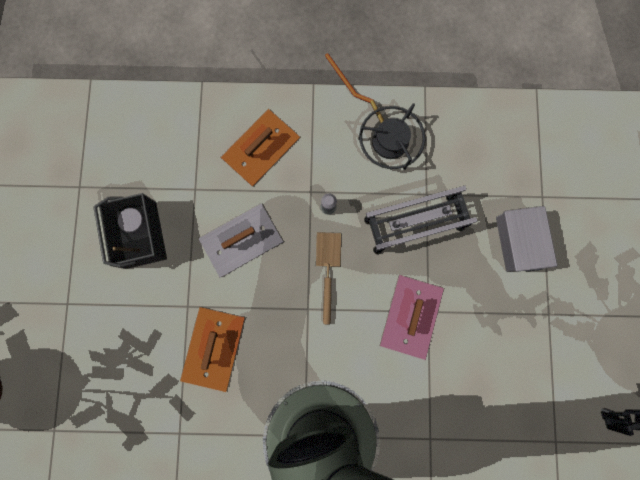

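View pics/scene0.png

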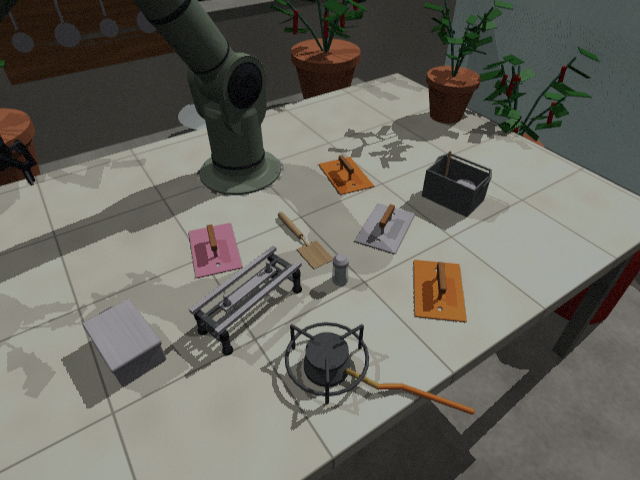

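The top view shows four plates: the grey one at (242,240), orange ones at (260,147) and (213,349), and a pink one at (412,316). Only the grey one is stainless steel, so that is the one meant. The stand is at (420,220) beside the ring, the shaker at (329,203), the spatula at (327,280) and the caddy at (130,230). Next I'll measure, and crop to confirm.

```bash
cat > m.py <<'E'
from h import *
T=dict(np.load("top0.npz")); S=dict(np.load("scene0.npz"))
def rect(f,win,lo,hi,z,cond=None):
    P=cloud(f); u0,u1,v0,v1=win; m=np.zeros((480,640),bool); m[v0:v1,u0:u1]=1
    m&=(P[...,2]>lo)&(P[...,2]<hi)
    if cond is not None: m&=cond
    m8=m.astype(np.uint8)
    n,l,st,_=cv2.connectedComponentsWithStats(m8); k=1+np.argmax(st[1:,4]); m=l==k
    v,u=np.nonzero(m); q=np.array([onz(f,a,b,z) for a,b in zip(u,v)])
    r=cv2.minAreaRect((q[:,:2]*1000).astype(np.float32))
    print(m.sum(),"rect",np.round(r[0],1),np.round(r[1],1),round(r[2],1),"medz",np.median(P[m][:,2]).round(4),"pts med",np.median(P[m],0).round(4))
    return m
if __name__=="__main__":
    hsv=cv2.cvtColor(T["color"],cv2.COLOR_RGB2HSV)
    print("plate hsv",hsv[255,225],hsv[228,262],"bench",hsv[285,200])
    for nm,win in(("top",(190,295,195,285)),):
        print("handle");rect(T,win,.036,.065,.054)
    win=(350,490,175,260)
    print("stand");rect(T,win,.080,.125,.09)
    P=cloud(T)
    for z in("handle (238,238)",238,238),("plate",225,258),("rail",420,208),("rail2",420,240),("spat",327,250),("shk",329,203),("ring",390,140):
        u,v=z[-2:];print(z,P[v,u].round(4))
    a=T["color"][180:290,180:300]; b=T["color"][170:270,350:500]
    A=cv2.resize(a[:,:,::-1],None,fx=5,fy=5,interpolation=2)[:500,:]; B=cv2.resize(b[:,:,::-1],(800-600+0,133))
    cv2.imwrite("pics/crop1.png",A)
    b=S["color"][235:365,180:350]; cv2.imwrite("pics/crop2.png",cv2.resize(b[:,:,::-1],None,fx=4.5,fy=4.5,interpolation=2))
E
python3 m.py
```

```text
plate hsv [145  11 141] [ 16  27 125] bench [ 30  22 154]
handle
259 rect [499.3 221.8] [18.7 91.4] 31.2 medz 0.0545 pts med [0.4998 0.2212 0.0545]
stand
589 rect [ 554.5 -235.6] [ 24.4 157.7] 16.9 medz 0.0849 pts med [ 0.5557 -0.2364  0.0849]
('handle (238,238)', 238, 238) [0.4975 0.2203 0.0558]
('plate', 225, 258) [0.4505 0.2601 0.008 ]
('rail', 420, 208) [ 0.5816 -0.2389  0.0744]
('rail2', 420, 240) [ 0.5102 -0.2536  0.0034]
('spat', 327, 250) [ 0.4779 -0.0073  0.0049]
('shk', 329, 203) [ 0.588  -0.0086  0.0806]
('ring', 390, 140) [ 0.7643 -0.1655  0.0615]
```

View pics/crop1.png

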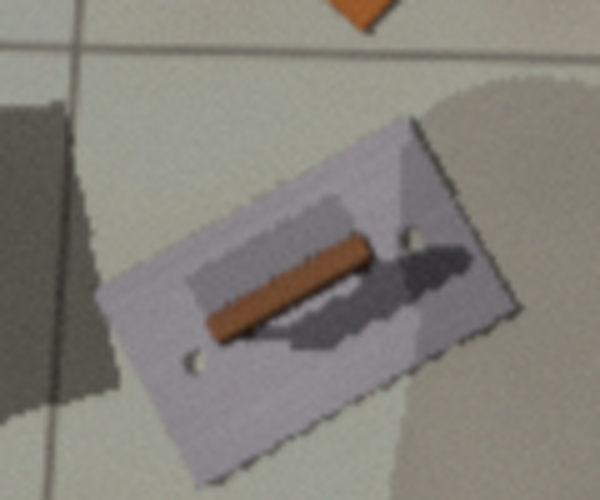

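View pics/crop2.png

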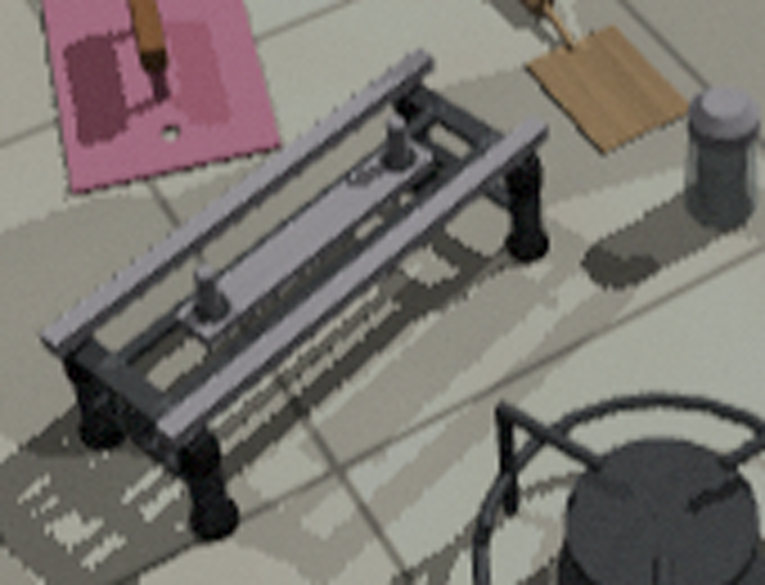

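Crop 1 confirms it: a grey brushed-steel plate with a wooden bar handle and two holes at about (195,360) and (412,238). Crop 2 shows the stand's pin tips at about (397,120) and (207,272), and both rails. I'll triangulate the stand from both views and plan the approach.

```bash
cat >> h.py <<'E'
def R_(s): return Ro.from_euler('xyz',s["tool_rot"])
def plan(goal,yaw,n=None,s=None,vmax=45):
    """rows to bring TCP to goal (m), tool down, yaw deg"""
    s=s or bot.observe(); R0=R_(s); p0=np.array(s["position"]); R1=Ro.from_euler('xyz',[np.pi,0,np.radians(yaw)])
    rv=(R0.inv()*R1).as_rotvec(degrees=True); d=(np.array(goal)-p0)*1000
    n=n or int(max(np.ceil(np.linalg.norm(d)/vmax),np.ceil(np.linalg.norm(rv)/8)))
    out=[]
    for i in range(n):
        Ri=R0*Ro.from_rotvec(rv*i/n,degrees=True); out.append(np.r_[Ri.inv().apply(d/n),rv/n].round(1).tolist())
    print("from",p0.round(4),np.degrees(s["tool_rot"]).round(2),"n",n); print(out)
def tri(f,a,g,b):
    o,d=ray(f,*a);p,e=ray(g,*b); d/=np.linalg.norm(d);e/=np.linalg.norm(e)
    t=np.linalg.lstsq(np.c_[d,-e],p-o,rcond=None)[0]; A=o+t[0]*d;B=p+t[1]*e
    return (A+B)/2,np.linalg.norm(A-B)
E
python3 - <<'E'
from h import *
S=dict(np.load("scene0.npz"));T=dict(np.load("top0.npz"))
c=lambda x,y:(180+x/4.5-.5,235+y/4.5-.5)
E={k:onz(S,*c(*p),.09)[:2] for k,p in dict(a0=(57,340),a1=(424,62),b0=(175,423),b1=(540,130)).items()}
for k in E: print(k,E[k].round(4))
print("centre",np.mean(list(E.values()),0).round(4))
for k in "ab": d=E[k+"1"]-E[k+"0"];print(np.linalg.norm(d),np.degrees(np.arctan2(d[1],d[0]))-90)
print("sep",np.linalg.norm((E["a0"]+E["a1"]-E["b0"]-E["b1"])/2))
for p in((397,120),(207,272)): print("pin",onz(S,*c(*p),.112).round(4))
plan([.52,-.23,.33],14)
E
```

```text
a0 [ 0.5562 -0.3713]
a1 [ 0.4844 -0.1319]
b0 [ 0.6322 -0.3441]
b1 [ 0.5644 -0.1059]
centre [ 0.5593 -0.2383]
0.2500170678485527 16.704074779668105
0.24766258470580307 15.90778031610904
sep 0.08238384665425715
pin [ 0.5359 -0.1744  0.112 ]
pin [ 0.5759 -0.2991  0.112 ]
from [ 0.1417 -0.6085  0.2479] [ 1.800e+02  5.000e-02 -7.689e+01] n 13
[[-21.8, -34.9, -6.3, -0.0, 0.0, -7.0], [-17.3, -37.3, -6.3, -0.0, 0.0, -7.0], [-12.7, -39.2, -6.3, -0.0, 0.0, -7.0], [-7.8, -40.4, -6.3, -0.0, 0.0, -7.0], [-2.8, -41.1, -6.3, -0.0, 0.0, -7.0], [2.2, -41.1, -6.3, -0.0, 0.0, -7.0], [7.2, -40.5, -6.3, -0.0, 0.0, -7.0], [12.1, -39.4, -6.3, -0.0, 0.0, -7.0], [16.8, -37.6, -6.3, -0.0, 0.0, -7.0], [21.2, -35.3, -6.3, -0.0, 0.0, -7.0], [25.3, -32.4, -6.3, -0.0, 0.0, -7.0], [29.1, -29.1, -6.3, -0.0, 0.0, -7.0], [32.4, -25.3, -6.3, -0.0, 0.0, -7.0]]
```

The stand fits the text: rails about 84 mm apart and 250–260 mm long, yaw about 16.5°, pins 131 mm apart. Moving over the stand for a close look.

arm_command:
  targets:
    - [-22,-35,-6,0,0,-7]
    - [-17,-37,-6,0,0,-7]
    - [-13,-39,-6,0,0,-7]
    - [-8,-40,-6,0,0,-7]
    - [-3,-41,-6,0,0,-7]
    - [2,-41,-6,0,0,-7]
    - [7,-40,-6,0,0,-7]
    - [12,-39,-6,0,0,-7]

```text
clock: 0.95
position: [0.3722, -0.3674, 0.2948]
tool_rot: [-3.141, 0.005, -0.337]
force: [0.7, -1.0, -0.1]
grip_width: 0.0853
```

arm_command:
  targets:
    - [17,-38,-6,0,0,-7]
    - [21,-35,-6,0,0,-7]
    - [25,-32,-6,0,0,-7]
    - [29,-29,-6,0,0,-7]
    - [32,-25,-6,0,0,-7]
    - [0,0,0,0,0,0]
    - [0,0,0,0,0,0]

```text
clock: 1.65
position: [0.5188, -0.2049, 0.326]
tool_rot: [-3.137, 0.002, 0.311]
force: [0.2, -0.5, -0.1]
grip_width: 0.0858
```

```bash
python3 - <<'E'
from h import *
s=bot.observe();print(s["clock"],s["position"],np.degrees(s["tool_rot"]),s["force"],s["qpos"].round(2))
f=grab("wrist");save(f,"pics/w1.png");np.savez("w1.npz",**f)
E
```

```text
1.65 [ 0.51877658 -0.20488639  0.32601326] [-1.79753000e+02  1.35454269e-01  1.78048979e+01] [ 0.24251904 -0.54621996 -0.07315076] [ 0.69  0.39 -0.57  1.66  0.22  1.17  0.38]
```

View pics/w1.png

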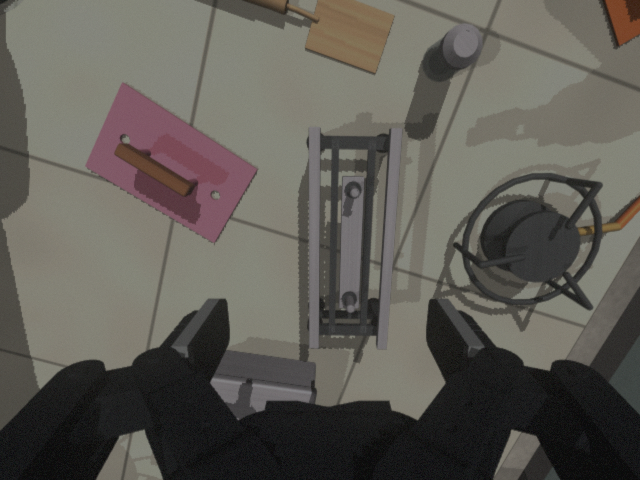

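The wrist view shows the stand from above: rails at columns 315 and 390 or so, rows 130–348, and pins at about (353,187) and (349,297). I'll take measurements from this view and plan the move to the plate.

```bash
cat > st.py <<'E'
from h import *
def stand(f,win):
    P=cloud(f); u0,u1,v0,v1=win; w=np.zeros((480,640),bool); w[v0:v1,u0:u1]=1
    m=(w&(P[...,2]>.08)&(P[...,2]<.099)).astype(np.uint8)
    n,l,st,ce=cv2.connectedComponentsWithStats(m)
    L=[]
    for k in np.argsort(-st[1:,4])[:2]+1:
        v,u=np.nonzero(l==k); z=np.median(P[l==k][:,2]); q=np.array([onz(f,a,b,.09)[:2] for a,b in zip(u,v)])*1000
        r=cv2.minAreaRect(q.astype(np.float32)); vx,vy,x,y=cv2.fitLine(q.astype(np.float32),cv2.DIST_HUBER,0,.01,.01).ravel()
        print("rail",len(u),"z",z.round(4),"c",np.round(r[0],1),np.round(r[1],1),"ang",np.degrees(np.arctan(-vx/vy)).round(2),"line",x.round(1),y.round(1)); L.append(r[0])
    print("centre",np.mean(L,0).round(1),"sep",np.linalg.norm(np.subtract(*L)).round(1))
    m=(w&(P[...,2]>.1045)&(P[...,2]<.13)).astype(np.uint8)
    n,l,st,ce=cv2.connectedComponentsWithStats(m); out=[]
    for k in np.argsort(-st[1:,4])[:2]+1:
        q=P[l==k]; t=q[q[:,2]>np.percentile(q[:,2],50)]
        print("pin",st[k,4],"px",ce[k].round(1),"ztop",np.percentile(q[:,2],90).round(4),"onz",(onz(f,*ce[k],.112)*1000).round(1)); out.append(onz(f,*ce[k],.112)[:2]*1000)
    out=np.array(out);d=out[0]-out[1];print("mid",out.mean(0).round(1),"dist",np.linalg.norm(d).round(1),"ang",np.degrees(np.arctan(-d[0]/d[1])).round(2))
E
python3 - <<'E'
from st import *
f=dict(np.load("w1.npz"));stand(f,(295,410,115,360))
plan([.49,-.12,.33],17)
plan([.50,.15,.26],31.2)
E
```

```text
rail 2641 z 0.0893 c [ 594.4 -225.3] [ 13.5 259. ] ang 16.97 line 590.9 -213.2
rail 2608 z 0.0826 c [ 553.8 -234.7] [ 23.5 154. ] ang 17.11 line 552.3 -230.5
centre [ 574.1 -230. ] sep 41.7
pin 80 px [354.2 192.8] ztop 0.1122 onz [ 535.8 -174.1  112. ]
pin 72 px [349.8 307.8] ztop 0.112 onz [ 573.1 -296.9  112. ]
mid [ 554.4 -235.5] dist 128.4 ang 16.93
from [ 0.5188 -0.2047  0.3261] [-1.7974e+02  1.1000e-01  1.7810e+01] n 2
[[-0.8, -44.7, -1.7, -0.1, 0.1, 0.4], [-1.1, -44.7, -1.8, -0.1, 0.1, 0.4]]
from [ 0.5188 -0.2047  0.3261] [-1.7974e+02  1.1000e-01  1.7810e+01] n 9
[[10.1, -38.1, 7.5, -0.0, 0.0, -1.5], [11.1, -37.9, 7.5, -0.0, 0.0, -1.5], [12.0, -37.6, 7.5, -0.0, 0.0, -1.5], [13.0, -37.2, 7.4, -0.0, 0.0, -1.5], [14.0, -36.9, 7.4, -0.0, 0.0, -1.5], [14.9, -36.5, 7.4, -0.0, 0.0, -1.5], [15.9, -36.1, 7.4, -0.0, 0.0, -1.5], [16.8, -35.7, 7.4, -0.0, 0.0, -1.5], [17.7, -35.3, 7.4, -0.0, 0.0, -1.5]]
```

The pins are 128 mm apart, with tips at z = 0.112 and yaw about 17°, all consistent. The second "rail" blob was really the pin bar at z = 0.083. I'll take a second view on the way to the plate.

arm_command:
  targets:
    - [-1,-45,-2,0,0,0.5]
    - [-1,-45,-2,0,0,0.5]
    - [0,0,0,0,0,0]
    - [0,0,0,0,0,0]

```text
clock: 2.1
position: [0.4868, -0.1207, 0.3296]
tool_rot: [-3.138, 0.004, 0.283]
force: [0.4, -0.5, -0.2]
grip_width: 0.0856
```

```bash
python3 - <<'E'
from st import *
f=grab("wrist");save(f,"pics/w2.png");np.savez("w2.npz",**f)
g=dict(np.load("w1.npz"))
P=cloud(f);Q=cloud(g)
def tips(f):
    P=cloud(f);m=((P[...,2]>.108)&(P[...,2]<.116)&(abs(P[...,0]-.555)<.05)&(abs(P[...,1]+.235)<.1)).astype(np.uint8)
    n,l,st,ce=cv2.connectedComponentsWithStats(m); k=1+np.argsort(-st[1:,4])[:2]; c=ce[k]; return c[np.argsort(c[:,1])],st[k,4]
a,na=tips(g);b,nb=tips(f);print(na,nb)
for i in 0,1: print(a[i],b[i],tri(g,a[i],f,b[i]),onz(g,*a[i],.112)[:2],onz(f,*b[i],.112)[:2])
for h in g,f:
    P=cloud(h); 
    X=(P[...,:2]-[.554,-.237])@np.array([[np.cos(.2967),-np.sin(.2967)],[np.sin(.2967),np.cos(.2967)]])
    for sx in -1,1:
        m=(P[...,2]>.085)&(P[...,2]<.096)&(abs(X[...,0]-sx*.042)<.012)&(abs(X[...,1])<.14)
        v,u=np.nonzero(m); q=np.array([onz(h,i,j,.09)[:2] for i,j in zip(u,v)])*1000
        r=cv2.minAreaRect(q.astype(np.float32)); l=cv2.fitLine(q.astype(np.float32),cv2.DIST_HUBER,0,.01,.01).ravel()
        print("rail",sx,len(u),np.round(r[0],1),np.round(r[1],1),"ang",np.degrees(np.arctan(-l[0]/l[1])).round(2),"z",np.median(P[m][:,2]).round(4))
plan([.505,.13,.27],31.2)
E
```

```text
[74 60] [63 51]
[354.2027027  193.10810811] [358.33333333 273.20634921] (array([ 0.53629968, -0.1748407 ,  0.1083529 ]), np.float64(7.094696639350166e-05)) [ 0.53590773 -0.1744149 ] [ 0.53553127 -0.17354806]
[350.  308.5] [356.94117647 373.62745098] (array([ 0.57395367, -0.2987205 ,  0.1099052 ]), np.float64(0.0002144523539956645)) [ 0.57357926 -0.29768958] [ 0.57319861 -0.2972468 ]
rail -1 2328 [ 515.6 -249.4] [ 11.2 258.8] ang 17.08 z 0.0895
rail 1 2488 [ 594.8 -225.1] [ 12.7 259. ] ang 16.95 z 0.0894
rail -1 1924 [ 514.7 -248.2] [ 12.  258.9] ang 16.88 z 0.0895
rail 1 1984 [ 594.5 -224.3] [ 12.7 259.7] ang 16.99 z 0.0894
from [ 0.487  -0.1205  0.3296] [-179.75    0.21   16.22] n 6
[[14.6, -39.2, 10.1, -0.0, 0.0, -2.5], [16.3, -38.5, 10.0, -0.0, 0.0, -2.5], [17.9, -37.8, 10.0, -0.0, 0.0, -2.5], [19.6, -37.0, 10.0, -0.0, 0.0, -2.5], [21.1, -36.1, 10.0, -0.0, 0.0, -2.5], [22.7, -35.2, 10.0, -0.0, 0.0, -2.5]]
```

Stand centre is about (555,−237) mm at yaw 17.0°, and the pin midpoint comes out around (555,−236.5). On to the plate.

arm_command:
  targets:
    - [15,-39,10,0,0,-2.5]
    - [16,-38,10,0,0,-2.5]
    - [18,-38,10,0,0,-2.5]
    - [20,-37,10,0,0,-2.5]
    - [21,-36,10,0,0,-2.5]
    - [23,-35,10,0,0,-2.5]
    - [0,0,0,0,0,0]
    - [0,0,0,0,0,0]

```text
clock: 2.95
position: [0.5107, 0.1278, 0.2657]
tool_rot: [-3.137, 0.004, 0.534]
force: [-0.3, -1.1, -0.5]
grip_width: 0.0854
```

```bash
cat > pl.py <<'E'
from h import *
def plate(f,c0=(.4993,.2218)):
    P=cloud(f); near=np.hypot(P[...,0]-c0[0],P[...,1]-c0[1])
    m=(near<.07)&(P[...,2]>.045)&(P[...,2]<.064)
    n,l,st,_=cv2.connectedComponentsWithStats(m.astype(np.uint8)); m=l==1+np.argmax(st[1:,4])
    v,u=np.nonzero(m); q=np.array([onz(f,i,j,.054)[:2] for i,j in zip(u,v)])*1000
    r=cv2.minAreaRect(q.astype(np.float32)); l=cv2.fitLine(q.astype(np.float32),cv2.DIST_HUBER,0,.01,.01).ravel()
    print("handle",len(u),np.round(r[0],1),np.round(r[1],1),"ang",np.degrees(np.arctan(-l[0]/l[1])).round(2),"z",np.median(P[m][:,2]).round(4),"px",u.mean(),v.mean(),"uv ends",u.min(),u.max(),v.min(),v.max())
    return (u.mean(),v.mean())
E
python3 - <<'E'
from pl import *
f=grab("wrist");save(f,"pics/w3.png");np.savez("w3.npz",**f)
print(bot.observe()["position"]);plate(f)
E
```

```text
[0.51059221 0.12785306 0.26581369]
handle 1735 [499.4 223. ] [16.4 90.8] ang 31.22 z 0.0532 px 369.993083573487 123.98040345821326 uv ends 361 380 74 175
```

View pics/w3.png

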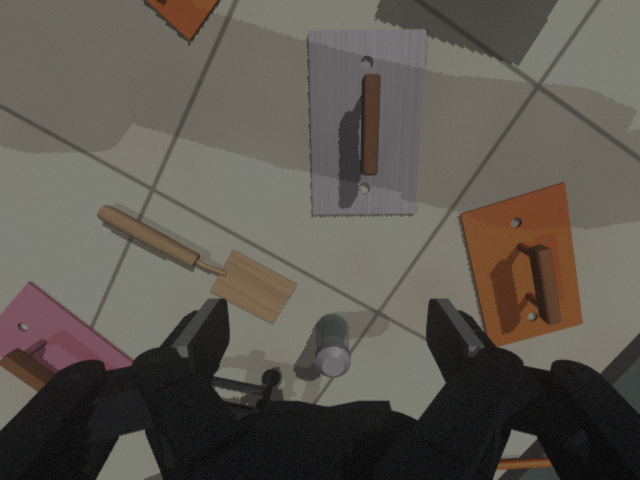

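The handle is at (499.4,223.0) mm, yaw 31.2°, top at 53–54 mm, matching the top camera to about 1 mm. Moving above it.

```bash
python3 - <<'E'
from h import *
plan([.4994,.2228,.15],31.2,n=4)
E
```

```text
from [0.5106 0.1279 0.2658] [-179.7     0.21   30.59] n 4
[[9.8, -21.7, 29.0, -0.1, 0.1, -0.2], [9.8, -21.7, 29.0, -0.1, 0.1, -0.2], [9.8, -21.7, 29.0, -0.1, 0.1, -0.2], [9.9, -21.7, 29.0, -0.1, 0.1, -0.2]]
```

arm_command:
  targets:
    - [10,-22,29,-0.1,0.1,-0.2]
    - [10,-22,29,-0.1,0.1,-0.2]
    - [10,-22,29,-0.1,0.1,-0.2]
    - [10,-22,29,-0.1,0.1,-0.2]
    - [0,0,0,0,0,0]
    - [0,0,0,0,0,0]

```text
clock: 3.6
position: [0.5052, 0.2167, 0.1469]
tool_rot: [3.135, -0.005, 0.529]
force: [-0.0, 0.0, 1.0]
grip_width: 0.0854
```

```bash
python3 - <<'E'
from pl import *
f=grab("wrist");save(f,"pics/w4.png");np.savez("w4.npz",**f)
b=plate(f); g=dict(np.load("w3.npz")); a=plate(g); print(tri(g,a,f,b))
plan([.4994,.2228,.042],31.2)
E
```

```text
handle 3002 [499.3 224.7] [15.7 90.6] ang 31.24 z 0.0533 px 325.991672218521 233.5599600266489 uv ends 313 338 170 299
handle 1735 [499.4 223. ] [16.4 90.8] ang 31.22 z 0.0532 px 369.993083573487 123.98040345821326 uv ends 361 380 74 175
(array([0.49869385, 0.22572296, 0.04641331]), np.float64(0.0001976742926089898))
from [0.5051 0.2166 0.147 ] [179.63  -0.32  30.32] n 3
[[-0.8, -3.0, 35.0, 0.1, -0.1, -0.3], [-0.7, -2.9, 35.0, 0.1, -0.1, -0.3], [-0.6, -2.8, 35.0, 0.1, -0.1, -0.3]]
```

The triangulated height of the handle top is 46–53 mm against a nominal 54 mm. The baseline is short, and depth gives 53. I'll descend slowly at the end and watch the force.

arm_command:
  targets:
    - [-0.5,-3.5,35,0.1,-0.1,-0.3]
    - [-0.5,-3.5,35,0.1,-0.1,-0.3]
    - [-0.5,-3,20,0.1,-0.1,-0.3]
    - [0,0,10,0,0,0]
    - [0,0,0,0,0,0]
    - [0,0,0,0,0,0]

```text
clock: 4.25
position: [0.5068, 0.2173, 0.0505]
tool_rot: [3.135, -0.01, 0.532]
force: [0.8, -0.1, 0.5]
grip_width: 0.0851
```

```bash
python3 - <<'E'
from h import *
s=bot.observe();print(s["force"],s["moment"]);plan([.4993,.2240,.042],31.2,n=1)
E
```

```text
[ 0.82704109 -0.07963997  0.52458122] [ 0.02909166 -0.00658111 -0.01639469]
from [0.5068 0.2173 0.0505] [179.64  -0.56  30.47] n 1
[[-3.2, -9.6, 8.4, 0.4, -0.6, -0.7]]
```

arm_command:
  targets:
    - [-3,-10,6,0.4,-0.6,-0.7]
    - [0,0,0,0,0,0]
    - [0,0,0,0,0,0]

```text
clock: 4.55
position: [0.5002, 0.225, 0.0467]
tool_rot: [-3.141, -0.002, 0.544]
force: [-0.4, 0.3, -0.8]
grip_width: 0.0854
```

```bash
python3 - <<'E'
from h import *
s=bot.observe();print(s["force"],s["moment"]);plan([.4993,.2240,.042],31.2,n=1)
E
```

```text
[-0.41766839  0.27248892 -0.79040232] [ 0.00405525  0.06205667 -0.02691936]
from [0.5002 0.225  0.0467] [-1.7997e+02 -1.3000e-01  3.1150e+01] n 1
[[-1.3, 0.4, 4.7, -0.0, -0.1, -0.0]]
```

arm_command:
  targets:
    - [-1,0,5,0,0,0]
    - [0,0,0,0,0,0]

```text
clock: 4.75
position: [0.4995, 0.2246, 0.0419]
tool_rot: [-3.141, -0.003, 0.544]
force: [0.1, -0.5, -0.1]
grip_width: 0.0858
```

arm_command:
  targets:
    - [0,0,0,0,0,0]
    - [0,0,0,0,0,0]
    - [0,0,0,0,0,0]
    - [0,0,0,0,0,0]
    - [0,0,0,0,0,0]
    - [0,0,0,0,0,0]
    - [0,0,0,0,0,0]
  grip: 0
  grip_force: 80

```text
clock: 5.45
position: [0.4997, 0.2245, 0.0422]
tool_rot: [-3.141, -0.003, 0.544]
force: [0.3, 0.2, -0.3]
grip_width: 0.0148
```

Gripped at 14.8 mm. Lifting.

arm_command:
  targets:
    - [0,0,-10,0,0,0]
    - [0,0,-25,0,0,0]
    - [0,0,-40,0,0,0]
    - [0,0,-40,0,0,0]
    - [0,0,-25,0,0,0]
    - [0,0,0,0,0,0]
    - [0,0,0,0,0,0]

```text
clock: 6.15
position: [0.4968, 0.2232, 0.1879]
tool_rot: [-3.141, 0.002, 0.545]
force: [-0.3, 0.4, -7.2]
grip_width: 0.0146
```

```bash
python3 - <<'E'
from h import *
s=bot.observe();print(s["position"],np.degrees(s["tool_rot"]),s["force"],s["moment"],s["grip_width"])
f=grab("wrist");save(f,"pics/w5.png");np.savez("w5.npz",**f)
plan([.555,-.2365,.19],17)
E
```

```text
[0.4968417  0.22317526 0.18785072] [-1.79944309e+02  1.41546480e-01  3.12298967e+01] [-0.32050147  0.41644092 -7.16861154] [-0.0047923   0.0027285   0.05658701] 0.014607258456003865
from [0.4969 0.2233 0.1877] [-1.7994e+02  1.5000e-01  3.1240e+01] n 11
[[-17.2, 38.5, -0.2, -0.0, 0.0, 1.3], [-16.3, 38.9, -0.2, -0.0, 0.0, 1.3], [-15.4, 39.2, -0.2, -0.0, 0.0, 1.3], [-14.5, 39.6, -0.2, -0.0, 0.0, 1.3], [-13.6, 39.9, -0.2, -0.0, 0.0, 1.3], [-12.7, 40.2, -0.2, -0.0, 0.0, 1.3], [-11.8, 40.4, -0.2, -0.0, 0.0, 1.3], [-10.9, 40.7, -0.2, -0.0, 0.0, 1.3], [-10.0, 40.9, -0.2, -0.0, 0.0, 1.3], [-9.0, 41.2, -0.2, -0.0, 0.0, 1.3], [-8.1, 41.3, -0.2, -0.0, 0.0, 1.3]]
```

View pics/w5.png

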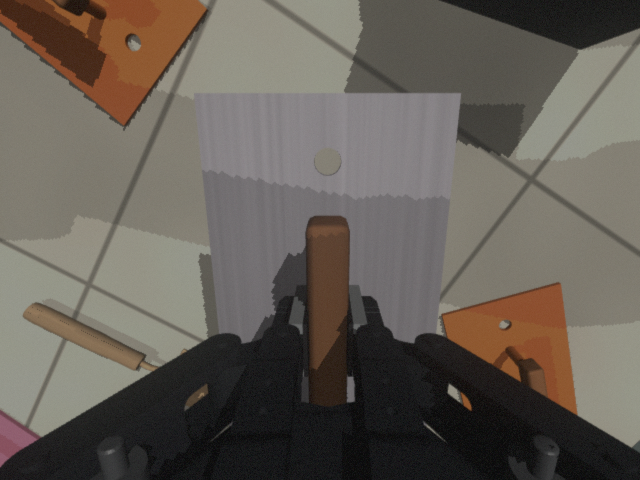

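The view shows the plate held level, with the near hole at (327,161) and the handle centred in the fingers. The wrist reads about 7 N of weight. Swinging to the stand, with the underside at about 0.148 m.

arm_command:
  targets:
    - [-10,22,0,0,0,1.3]
    - [-16,39,0,0,0,1.3]
    - [-15,39,0,0,0,1.3]
    - [-14,40,0,0,0,1.3]
    - [-14,40,0,0,0,1.3]
    - [-13,40,0,0,0,1.3]
    - [-12,40,0,0,0,1.3]
    - [-11,41,0,0,0,1.3]

```text
clock: 7.0
position: [0.5324, -0.0982, 0.1757]
tool_rot: [-3.132, 0.017, 0.37]
force: [0.9, 0.1, -5.8]
grip_width: 0.0143
```

```bash
python3 - <<'E'
from h import *
plan([.555,-.2365,.19],17,vmax=30)
E
```

```text
from [ 0.5324 -0.0982  0.1757] [-179.43    0.95   21.23] n 5
[[-5.9, 27.4, -3.0, -0.1, 0.2, 0.8], [-5.4, 27.5, -3.0, -0.1, 0.2, 0.8], [-5.0, 27.6, -3.0, -0.1, 0.2, 0.8], [-4.6, 27.6, -2.9, -0.1, 0.2, 0.8], [-4.2, 27.7, -2.9, -0.1, 0.2, 0.8]]
```

arm_command:
  targets:
    - [-6,27,-5,-0.1,0.2,0.8]
    - [-5,27,-4,-0.1,0.2,0.8]
    - [-5,27,-4,-0.1,0.2,0.8]
    - [-5,20,-2,-0.1,0.2,0.8]
    - [-4,10,-2,-0.1,0.2,0.8]
    - [0,0,0,0,0,0]
    - [0,0,0,0,0,0]

```text
clock: 7.7
position: [0.5418, -0.2204, 0.1827]
tool_rot: [-3.134, 0.011, 0.29]
force: [-1.0, 1.2, -5.5]
grip_width: 0.0146
```

```bash
python3 - <<'E'
from h import *
plan([.555,-.2365,.17],17,n=3)
f=grab("wrist");save(f,"pics/w6.png");np.savez("w6.npz",**f)
E
```

```text
from [ 0.5418 -0.2204  0.1827] [-179.57    0.65   16.63] n 3
[[2.7, 6.4, 4.2, -0.1, 0.2, -0.1], [2.7, 6.4, 4.2, -0.1, 0.2, -0.1], [2.7, 6.4, 4.2, -0.1, 0.2, -0.1]]
```

arm_command:
  targets:
    - [3,6,3,-0.1,0.2,-0.1]
    - [3,6,3,-0.1,0.2,-0.1]
    - [5,5,2,-0.1,0.2,-0.1]
    - [2,2,0,0,0.1,0]
    - [0,0,0,0,0,0]
    - [0,0,0,0,0,0]

```text
clock: 8.35
position: [0.5622, -0.2327, 0.1736]
tool_rot: [-3.139, -0.002, 0.301]
force: [-0.5, -0.2, -6.1]
grip_width: 0.0147
```

```bash
python3 - <<'E'
from h import *
f=grab("wrist");np.savez("w7.npz",**f)
plan([.555,-.2365,.17],17,n=2)
s=bot.observe();R=R_(s);t=np.array(s["position"])
print(s["force"],s["moment"])
im=f["color"][100:240,240:420]; cv2.imwrite("pics/w7.png",cv2.resize(im[:,:,::-1],None,fx=4,fy=4,interpolation=2))
P=(cloud(f)-t)@R.as_matrix()
for u,v in((290,130),(370,130),(290,200),(370,200)): print(u,v,(P[v-3:v+4,u-3:u+4].reshape(-1,3).mean(0)*1000).round(1))
E
```

```text
from [ 0.5621 -0.2327  0.1736] [-1.7985e+02 -1.4000e-01  1.7240e+01] n 2
[[-4.0, 0.8, 1.8, -0.1, -0.1, 0.1], [-4.0, 0.8, 1.8, -0.1, -0.1, 0.1]]
[-0.57678206 -0.73820758 -5.54677863] [ 0.03019921  0.01021151 -0.0157967 ]
290 130 [-18.  -78.1  38.7]
370 130 [ 19.  -78.1  38.8]
290 200 [-19.  -45.5  38.7]
370 200 [ 20.2 -45.5  38.7]
```

View pics/w7.png

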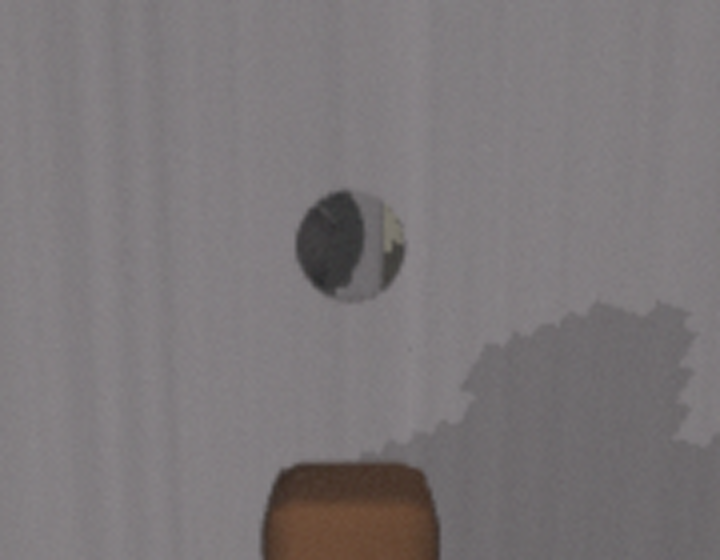

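```bash
python3 - <<'E'
from h import *
f=dict(np.load("w7.npz"));P=cloud(f)*1000
for v in range(148,176,3): print(v,[f"{P[v,u,0]:.0f},{P[v,u,1]:.0f},{P[v,u,2]:.0f}" for u in range(314,342,3)])
E
```

```text
148 ['535,-168,135', '536,-167,135', '537,-167,136', '539,-167,85', '540,-167,85', '542,-166,84', '543,-165,135', '544,-165,136', '545,-164,137', '547,-164,136']
151 ['535,-169,136', '536,-169,135', '537,-170,85', '539,-169,85', '541,-169,85', '543,-168,82', '544,-168,81', '546,-167,82', '546,-166,135', '547,-165,134']
154 ['536,-170,135', '536,-171,111', '538,-170,111', '540,-171,87', '541,-170,85', '543,-170,86', '545,-169,83', '540,-163,299', '552,-170,0', '548,-167,136']
157 ['536,-172,135', '537,-172,111', '538,-172,110', '540,-171,110', '542,-172,85', '544,-171,85', '545,-171,81', '547,-170,82', '553,-172,-1', '548,-168,134']
160 ['536,-174,112', '537,-174,111', '539,-173,112', '541,-173,110', '542,-174,84', '544,-173,86', '546,-173,82', '548,-172,84', '553,-175,0', '549,-169,135']
163 ['537,-175,131', '540,-163,299', '539,-175,111', '541,-175,110', '543,-175,85', '545,-175,86', '547,-175,82', '548,-174,82', '554,-177,-0', '549,-171,135']
166 ['537,-176,135', '538,-177,111', '540,-176,111', '542,-178,85', '543,-177,86', '545,-177,82', '547,-176,82', '549,-176,83', '555,-180,-1', '549,-172,135']
169 ['538,-177,136', '539,-179,111', '540,-180,86', '542,-179,86', '544,-179,86', '546,-179,81', '548,-178,83', '549,-177,82', '549,-174,134', '550,-173,135']
172 ['538,-178,137', '539,-178,135', '541,-182,86', '543,-181,84', '545,-181,83', '546,-180,83', '548,-180,83', '548,-176,133', '549,-175,136', '550,-175,135']
175 ['538,-180,135', '540,-179,134', '541,-179,137', '542,-178,136', '544,-178,135', '545,-178,135', '547,-177,135', '548,-177,135', '549,-176,135', '551,-176,134']
```

Through the hole, depth shows the pin tip (z = 111) to the left with its right edge at column 323, so the plate must shift about −7.5 mm in tool x and +1.6 mm in tool y. That agrees with the earlier triangulation.

arm_command:
  targets:
    - [-7.5,1.5,0,-0.1,-0.1,0.2]
    - [0,0,0,0,0,0]
    - [0,0,0,0,0,0]

```text
clock: 8.7
position: [0.5544, -0.2366, 0.1739]
tool_rot: [-3.141, -0.0, 0.297]
force: [-0.4, -0.5, -5.4]
grip_width: 0.0144
```

```bash
cat > hole.py <<'E'
from h import *
def hole(tag):
    s=bot.observe(); f=grab("wrist"); np.savez(tag+".npz",**f)
    R=R_(s).as_matrix(); t=np.array(s["position"]); P=cloud(f); Q=(P-t)@R*1000
    print("pos",t.round(4),"rot",np.degrees(s["tool_rot"]).round(2),"F",s["force"].round(2),"M",s["moment"].round(3))
    zt=np.median(Q[120:200:5,280:300,2]); w=np.zeros((480,640),np.uint8); w[135:190,300:356]=1
    m=((Q[...,2]>zt+6)*w).astype(np.uint8); m=cv2.morphologyEx(m,cv2.MORPH_CLOSE,np.ones((5,5),np.uint8))
    c=max(cv2.findContours(m,0,2)[0],key=cv2.contourArea); (hx,hy),hr=cv2.minEnclosingCircle(c); mo=cv2.moments(c); hx,hy=mo["m10"]/mo["m00"],mo["m01"]/mo["m00"]
    def at(u,v,zz): # point in tool coords on plane tool z=zz (mm)
        H=np.array(f["hand_eye"]); d=H[:3,:3]@np.array([(u-f["cx"])/f["f"],(v-f["cy"])/f["f"],1]); o=H[:3,3]*1000; return o+d*(zz-o[2])/d[2]
    h=at(hx,hy,zt); print("hole px",round(hx,1),round(hy,1),round(hr,1),"tool",h.round(1),"zt",zt.round(1))
    p=(m>0)&(P[...,2]>.104)&(P[...,2]<zt*0+.118)
    c=[k for k in cv2.findContours(p.astype(np.uint8),0,2)[0]]; 
    if c:
        c=max(c,key=cv2.contourArea); (x,y),r=cv2.minEnclosingCircle(c)
        zp=np.median(Q[p][:,2]); e=at(x,y,zp); e2=at(x+r,y,zp); print("pin px",round(x,1),round(y,1),round(r,1),"n",p.sum(),"z world",np.median(P[p][:,2]).round(4),"tool",e.round(1),"r mm",(e2-e)[0].round(1),"delta",(e-h)[:2].round(1))
    im=f["color"][120:210,265:390]; cv2.imwrite(f"pics/{tag}.png",cv2.resize(im[:,:,::-1],None,fx=5,fy=5,interpolation=2))
E
python3 -c "
from hole import *
hole('w8'); plan([.555,-.2365,.17],17,n=1)"
```

```text
pos [ 0.5544 -0.2366  0.1739] rot [-1.7997e+02 -2.0000e-02  1.7010e+01] F [-0.45 -0.49 -5.36] M [ 0.044 -0.001  0.011]
hole px 327.2 160.8 13.6 tool [ -0.9 -64.2  38.6] zt 38.6
pin px 330.3 157.1 9.2 n 259 z world 0.1111 tool [  0.8 -64.8  62.8] r mm 5.0 delta [ 1.7 -0.6]
from [ 0.5544 -0.2368  0.1738] [-1.7997e+02 -1.0000e-02  1.7010e+01] n 1
[[0.7, -0.1, 3.8, -0.0, -0.0, 0.0]]
```

arm_command:
  targets:
    - [1.7,-0.6,6,0,0,0]
    - [0,0,6,0,0,0]
    - [0,0,0,0,0,0]
    - [0,0,0,0,0,0]

```text
clock: 9.15
position: [0.556, -0.2354, 0.1605]
tool_rot: [-3.141, -0.0, 0.297]
force: [-0.5, -0.0, -5.6]
grip_width: 0.0144
```

```bash
python3 -c "
from hole import *
hole('w9')"
```

```text
pos [ 0.556  -0.2354  0.1605] rot [-179.95   -0.     17.02] F [-0.55 -0.03 -5.64] M [-0.012 -0.046 -0.002]
hole px 327.2 160.8 13.6 tool [ -0.9 -64.2  38.6] zt 38.6
pin px 327.0 160.0 10.0 n 296 z world 0.111 tool [ -1.  -64.   49.5] r mm 5.1 delta [-0.1  0.2]
```

View pics/w9.png

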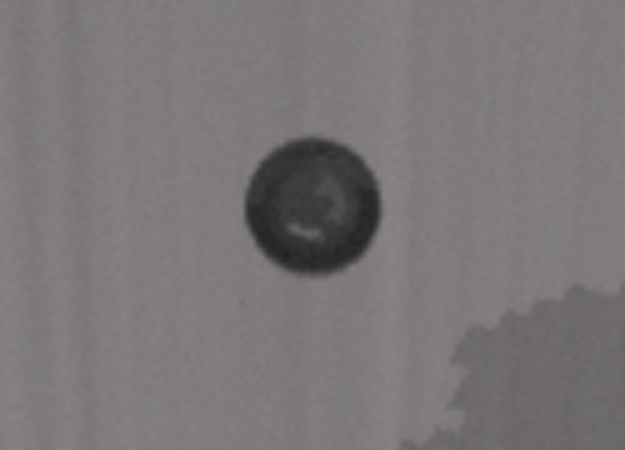

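The pin shows concentric in the hole at crop (313,205), and the underside is about 6 mm above the tip. Lowering gently.

arm_command:
  targets:
    - [0,0,2,0,0,0]
    - [0,0,2,0,0,0]
    - [0,0,1,0,0,0]
    - [0,0,1,0,0,0]
    - [0,0,0,0,0,0]

```text
clock: 9.7
position: [0.556, -0.2355, 0.1542]
tool_rot: [-3.141, -0.0, 0.297]
force: [-0.5, 0.4, -4.9]
grip_width: 0.0148
```

```bash
python3 -c "
from hole import *
hole('w10')"
```

```text
pos [ 0.556  -0.2355  0.1542] rot [-1.7996e+02 -1.0000e-02  1.7010e+01] F [-0.52  0.35 -4.89] M [-0.006  0.004 -0.02 ]
hole px 327.2 160.8 13.6 tool [ -0.9 -64.2  38.7] zt 38.7
pin px 318.5 156.5 1.6 n 32 z world 0.1096 tool [ -5.1 -65.9  44.6] r mm 0.8 delta [-4.3 -1.7]
```

arm_command:
  targets:
    - [0,0,1,0,0,0]
    - [0,0,1,0,0,0]
    - [0,0,0,0,0,0]

```text
clock: 10.05
position: [0.5561, -0.2355, 0.1522]
tool_rot: [-3.141, -0.0, 0.297]
force: [-0.2, -0.0, -6.0]
grip_width: 0.0152
```

arm_command:
  targets:
    - [0,0,1,0,0,0]
    - [0,0,0,0,0,0]

```text
clock: 10.25
position: [0.5562, -0.2355, 0.1512]
tool_rot: [-3.141, -0.0, 0.297]
force: [0.7, -0.0, -5.6]
grip_width: 0.0145
```

```bash
python3 - <<'E'
from hole import *
hole('w11')
E
```

```text
pos [ 0.5562 -0.2355  0.1512] rot [-1.7998e+02 -3.0000e-02  1.7010e+01] F [ 0.68 -0.04 -5.59] M [0.037 0.017 0.001]
hole px 327.3 160.7 15.3 tool [ -0.8 -64.2  38.6] zt 38.6
pin px 339.5 153.8 2.3 n 14 z world 0.1122 tool [  5.  -67.4  39. ] r mm 1.1 delta [ 5.7 -3.2]
```

View pics/w11.png

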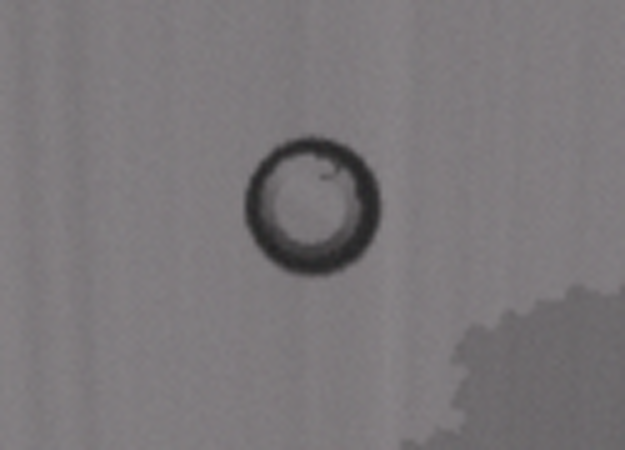

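The near pin is inside the hole, at about (310,205), with clearance all round, and no reaction force shows. I'll carry on in small steps.

arm_command:
  targets:
    - [0,0,1,0,0,0]
    - [0,0,1.5,0,0,0]
    - [0,0,1.5,0,0,0]
    - [0,0,0,0,0,0]

```text
clock: 10.7
position: [0.5562, -0.2355, 0.1469]
tool_rot: [-3.141, -0.001, 0.297]
force: [-0.3, 0.3, -6.3]
grip_width: 0.0146
```

arm_command:
  targets:
    - [0,0,1.5,0,0,0]
    - [0,0,1.5,0,0,0]
    - [0,0,1.5,0,0,0]
    - [0,0,0,0,0,0]

```text
clock: 11.1
position: [0.5561, -0.2355, 0.1419]
tool_rot: [-3.141, -0.0, 0.297]
force: [0.8, -0.4, -5.4]
grip_width: 0.015
```

No reaction 12 mm below the tips, so both pins are through. Now down to the rails.

arm_command:
  targets:
    - [0,0,1.5,0,0,0]
    - [0,0,1.5,0,0,0]
    - [0,0,1.5,0,0,0]
    - [0,0,0,0,0,0]

```text
clock: 11.5
position: [0.5562, -0.2355, 0.137]
tool_rot: [-3.141, -0.0, 0.297]
force: [0.3, -0.1, -6.3]
grip_width: 0.015
```

arm_command:
  targets:
    - [0,0,1,0,0,0]
    - [0,0,1,0,0,0]
    - [0,0,0,0,0,0]
    - [0,0,0,0,0,0]

```text
clock: 11.9
position: [0.5562, -0.2355, 0.1348]
tool_rot: [-3.141, -0.001, 0.297]
force: [0.0, 0.4, -5.1]
grip_width: 0.0146
```

arm_command:
  targets:
    - [0,0,1,0,0,0]
    - [0,0,0,0,0,0]

```text
clock: 12.1
position: [0.5563, -0.2355, 0.1338]
tool_rot: [-3.141, -0.001, 0.297]
force: [-0.3, -0.4, -5.0]
grip_width: 0.0149
```

arm_command:
  targets:
    - [0,0,1,0,0,0]
    - [0,0,0,0,0,0]

```text
clock: 12.3
position: [0.5563, -0.2355, 0.1327]
tool_rot: [-3.141, -0.001, 0.297]
force: [-1.3, 0.5, -5.8]
grip_width: 0.0146
```

arm_command:
  targets:
    - [0,0,1,0,0,0]
    - [0,0,0,0,0,0]

```text
clock: 12.5
position: [0.5564, -0.2355, 0.1319]
tool_rot: [-3.142, -0.001, 0.297]
force: [-1.3, 0.7, -3.0]
grip_width: 0.0146
```

Rail contact: the wrist load has dropped to 3 N. One more small step transfers the weight.

arm_command:
  targets:
    - [0,0,0.7,0,0,0]
    - [0,0,0,0,0,0]

```text
clock: 12.7
position: [0.5564, -0.2355, 0.1314]
tool_rot: [3.142, -0.001, 0.297]
force: [-1.7, -0.0, -0.9]
grip_width: 0.0146
```

```bash
python3 - <<'E'
from hole import *
hole('w12')
E
```

```text
pos [ 0.5564 -0.2355  0.1314] rot [ 1.800e+02 -5.000e-02  1.701e+01] F [-1.72 -0.01 -0.86] M [0.105 0.3   0.029]
hole px 331.4 154.5 13.3 tool [  1.1 -67.1  38.6] zt 38.6
```

The weight is on the rails, with 0.9 N left on the wrist and small side loads. Opening the gripper.

arm_command:
  targets:
    - [0,0,0,0,0,0]
    - [0,0,0,0,0,0]
    - [0,0,0,0,0,0]
    - [0,0,0,0,0,0]
    - [0,0,0,0,0,0]
  grip: 80

```text
clock: 13.25
position: [0.5573, -0.2357, 0.1322]
tool_rot: [3.14, -0.003, 0.297]
force: [0.3, 0.4, -0.3]
grip_width: 0.068
```

```bash
python3 - <<'E'
from h import *
s=bot.observe();print(s["force"],s["grip_width"],s["position"])
E
```

```text
[ 0.31361822  0.43910968 -0.28815522] 0.06796166857830663 [ 0.55731953 -0.23571283  0.13219679]
```

Released. Rising straight up, then backing off to check.

arm_command:
  targets:
    - [0,0,-10,0,0,0]
    - [0,0,-25,0,0,0]
    - [0,0,-40,0,0,0]
    - [0,0,-40,0,0,0]
    - [0,-10,-40,0,0,0]
    - [0,-10,-20,0,0,0]
    - [0,0,0,0,0,0]
    - [0,0,0,0,0,0]

```text
clock: 14.05
position: [0.5503, -0.2151, 0.3185]
tool_rot: [3.14, -0.004, 0.298]
force: [0.1, 0.4, 0.1]
grip_width: 0.0685
```

```bash
python3 - <<'E'
from h import *
s=bot.observe();print(s["clock"],s["position"],s["force"].round(2))
f=grab("wrist");np.savez("w13.npz",**f);P=cloud(f)
g=grab("scene"); G=grab("top"); save(G,"pics/top2.png")
c=np.array([.555,-.2365]);a=np.radians(17);X=(P[...,:2]-c)@np.array([[np.cos(a),-np.sin(a)],[np.sin(a),np.cos(a)]])
m=(abs(X[...,0])<.055)&(abs(X[...,1])<.09)&(P[...,2]>.08)&(P[...,2]<.103)&((abs(X[...,0])>.02))
A=np.c_[X[m],np.ones(m.sum())];k=np.linalg.lstsq(A,P[m][:,2],rcond=None)[0];print("plate plane slopes deg",np.degrees(k[:2]).round(2),"z0",k[2].round(4),m.sum())
pn=(abs(X[...,0])<.012)&(abs(abs(X[...,1])-.065)<.012)&(P[...,2]>.104)
for sgn in -1,1:
    q=P[pn&(np.sign(X[...,1])==sgn)];print("pin",sgn,len(q),q.mean(0).round(4) if len(q) else "")
a1=cv2.resize(f["color"][60:360,220:480][:,:,::-1],(390,450)); a2=cv2.resize(g["color"][235:385,180:310][:,:,::-1],(390,450),interpolation=2)
cv2.imwrite("pics/fin.png",np.hstack([a1,a2]))
E
```

```text
14.05 [ 0.55026003 -0.2151428   0.3184696 ] [0.12 0.41 0.08]
plate plane slopes deg [-0.05 -0.02] z0 0.0927 10497
pin -1 64 [ 0.574  -0.2983  0.1102]
pin 1 82 [ 0.5362 -0.1746  0.1102]
```

View pics/fin.png

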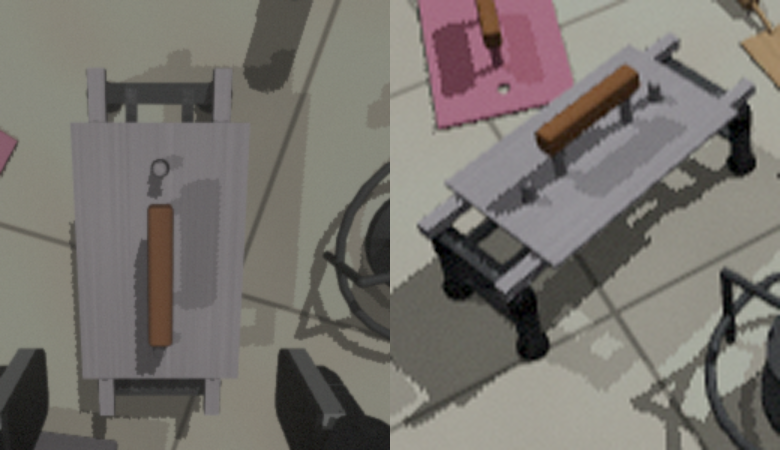

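The plate lies flat on the rails: slope is 0.05° or less and its top is at 0.093 m. Both pins stand up through the holes, at (160,170) in the left panel and (655,90) and (530,190) in the right. Nothing touches the robot, so I'm handing in.

```bash
python3 -c "
from workcell import bot
print(bot.job_done())"
```

```text
the job is handed in; nothing more can be done
None
```

The steel plate is on the stand, handle up, with both pins through its holes. I gripped it by the wooden handle and lined up one hole over its pin using the wrist camera. I then lowered it in steps of 2 mm or less, let go, rose clear and handed the job in at about 14 s of the 67 s.

- **Lowering:** I felt nothing at the pins. At the rails, the load on the wrist fell from about 5.7 N to 0.9 N before I let go, so the push on the rails was about the plate's own weight.
- **Final position:** the plate is level to within 0.05°, with its top at about 93 mm. Both pin tips stand clear above it at the places measured beforehand, and the wrist force reads about zero.
- **Other items:** the arm never went near the shaker, spatula, box or caddy, but I took no separate measurement of where they are now.
- **Checks that disagreed:**
  - Triangulating the handle's top gave 46 mm, against 53 mm from depth and 54 mm from the text. The two camera positions were close together, so I went by the depth.
  - At rail contact there was a small side load of about 1.7 N and 0.3 N m. It went away when I let go.
  - The automatic pin and hole finder stopped giving usable numbers once the pin was in the hole. From there I relied on one close-up picture, the force readings and the final view.

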